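# Swing the bench lamp aside and draw a plug gauge partway out of its bore

### The job

Swing the green bench lamp aside, to either side, by about half a right angle so that its head no longer hangs over the plug gauge. Then take the gauge by its wooden handle and draw it straight up, without forcing it sideways against the bore, until the whole red band on its shank shows above the beam while the black end is still hidden in the bore. Finish holding it still there, so that the shank can be waxed; leave the lamp aside and do not disturb the tin, mallet, router plane or chisel.

Things in the scene. Friction and masses are not known exactly. Their poses are not given: they have to be found in the camera images.
- bore (a point): Centre of the bore's mouth, on the top face of a pale maple beam (90 mm wide, 300 mm long, 85 mm high, fixed to the bench between two small dogs). z is up along the bore, y along the beam. The bore is 21 mm across, straight down through the beam; the beam reaches 110 mm from it towards -y and 190 mm towards +y.
- gauge_grip (a point): Centre of the plug gauge's handle, on its axis, 40 mm above its collar's underside, so it starts 40 mm above bore. Gauge loose, about 0.3 kg. Round wooden handle 29 mm across, from 32 mm below this point to 28 mm above it; below that a brass collar 36 mm across, 8 mm thick, resting on the beam at the start; then a shank 20 mm across, 80 mm long, in the bore.
- gauge: The same gauge: origin on its axis at the collar's underside, z up along its axis. Shank, measured down from the collar: bare metal 0 to 28 mm, red band 28 to 40, bare metal 40 to 54, black end 54 to 80. The red band is all out and the black end still hidden when the gauge has risen 40 to 54 mm.
- lamp_arm (a joint): Swing of the lamp's arm about its upright post (rad). 0: the head hangs right over the bore. Positive turns counter-clockwise seen from above; it swings 1.3 rad each way and stays where it is left (stiff hinge, about 1 N at the head).
- lamp_hinge (a point): Point on the vertical hinge axis of the lamp arm, at the height of the arm (200 mm above the bench), on a 22 mm post with a round foot 110 mm across, fixed to the bench beyond the beam. The arm is 22 mm wide and 14 mm thick.
- lamp_grip (a point): Middle height of the upright wooden grip peg on top of the green lamp head, 242 mm above the bench and 240 mm from the hinge axis. The peg is 18 mm across and 45 mm tall (from 24 mm below this point to 21 mm above it). The head under it is a round shade 90 mm across, its underside about 188 mm above the bench.
- tin: Bystander: blue round tin, 60 mm across, 28 mm high, standing on the beam some 140 mm from the bore. Origin at the centre of its underside.
- mallet: Bystander: wooden mallet lying on the bench, 295 mm long, head 70 x 110 x 60 mm. Origin under its middle, x towards its head.
- plane: Bystander: small router plane, dark base 160 x 55 mm with two round wooden knobs, 90 mm high overall. Origin at the centre of its underside.
- chisel: Bystander: chisel with a pale wooden handle lying on the bench, 250 mm long, 25 mm high. Origin on its underside, x towards the blade.

How it is judged:
On the way, in this order (a step that is already met when the one before it is completed fails the run):
1. the lamp arm is swung at least 0.6 rad to either side ((value of joint lamp_arm above 0.6 rad or value of joint lamp_arm below -0.6 rad)), for 0.2 s.
2. the fingers hold the gauge and have lifted its collar at least 15 mm off the beam, its shank still in the bore (z of gauge_grip in the frame of bore between 0.055 and 0.105 m and contact force between the fingers and gauge above 1.5 N and angle between gauge's own z axis and vertical below 0.06 rad), for 0.1 s.
At the end, for the whole second after the job is handed in: The lamp arm is at least 0.6 rad aside; the gauge is held by the fingers (more than 1.5 N), at rest (under 10 mm/s), risen 39 to 55 mm from its seat, upright within 0.06 rad, in line with the bore within 6 mm, and pressing on the beam with less than 10 N ((value of joint lamp_arm above 0.6 rad or value of joint lamp_arm below -0.6 rad) and z of gauge_grip in the frame of bore between 0.079 and 0.095 m and angle between gauge's own z axis and vertical below 0.06 rad and contact force between the fingers and gauge above 1.5 N and horizontal distance between gauge_grip and bore below 0.006 m and linear speed of gauge below 0.01 m/s and contact force between gauge and beam below 10 N); the arm keeps its last pose, push and grip.
It fails at once if the gauge is forced against the bore with more than 40 N (contact force between gauge and beam above 40 N).
It fails at once if the gauge is pulled out of the bore (risen over 78 mm) (z of gauge_grip in the frame of bore above 0.118 m).
It fails at once if the tin, mallet, router plane or chisel is moved more than 20 mm (distance of any of tin, mallet, plane, chisel from where it was at the start of the episode above 0.02 m).
It also fails if it takes over 48 s, if anything falls off the work surface, if the arm or the gripper's body presses on something with over 40 N, if the wrist force passes 120 N, or if a joint passes its speed limit or range.

### The arm

A 6-joint arm with a two-finger parallel gripper is mounted at the origin on the work surface. World frame = base frame: x ahead of the robot, y to its left, z up, the work surface at z = 0. Lengths are in m, angles in rad, forces in N, time in s.
With the tool pointing down it reaches from about 0.3 to 0.85 m from the base axis. Payload 4.2 kg.
Tool frame: the origin (TCP) lies midway between the tips of the shut fingers; the grasp point (between the pads) lies 19 mm behind it; z points along the fingers, y is the line along which they close (so a half turn about z gives the same grasp; the last joint's range is limited). The gripper opens to 91 mm and grips with 3 to 60 N. Pads are 32 mm wide; open, the fingers measure 118 mm over their backs; the gripper's body (76 mm by 178 mm) begins 60 mm behind the grasp point.
Start: joints at [-1.254, 0.32, 1.565, -0, 1.257, -0.02], TCP at [0.19, -0.543, 0.214] pointing down, gripper open.
Joint ranges: [-3.11, 3.11], [-0.84, 2.01], [0.21, 2.61], [-1.34, 4.49], [0.05, 2.63], [-2.56, 2.56]. Speed limits (rad/s): [2.57, 2.57, 3.14, 3.14, 3.14, 3.14].

### API

Orientations are given as a rotation vector (axis times angle).
In Python, from plant import status, vision, arm gives the robot as it stands.
- The arm moves only by the shell command python3 -m creep 'ROWS' [OPENING] [FORCE]. ROWS is JSON, a list of rows, each a list of 2 entries, a list of its own where there are three numbers: the shift along the tool's x, y, z in units of 30 mm (1.0 is 30 mm), then the turn about the tool's z in units of 5 degrees (1.0 is 5 degrees). In form: [[[tx, ty, tz], spin], ...]. A call has 1 to 10 rows; each row shifts and turns the commanded pose from where the row before left it, along the tool's axes as they then stand; what a row does not reach is not made up. A row lasts 1/10 s, in which the tool goes at most 50 mm and 8.59 degrees, less where a joint would pass 70% of its speed; a pose out of reach is approached as far as the arm can. A call is refused whole if a number of a shift passes 1 or a number of a turn 1, either way. A call with a gripper value outside its range is refused whole. OPENING is the finger opening in mm, from 0 to 91.2, set as the call begins (- or left out, the last holds). The fingers move at their own pace and stop on an object; FORCE is the grip in N (left out, the last holds). Time passes only in rows, so rows that do not move let the fingers close. It gives the time, the measured TCP pose, the force, the opening and the grip force at its end, in the units of the state.
- status.read_state(): the state, without advancing time (a new reading comes with each control period).
- vision.grab_frame(name): name is "scene" or "top" or "wrist"; returns the picture (420x560x3 uint8, blue, green, red); there is no depth.
- vision.get_calibration(name): a dict with "fx", "fy", "cx", "cy" (pixels), "dist" ([k1, k2, p1, p2, k3] as OpenCV has them; the pictures are not rectified), "pose" (4x4, takes a point from camera to world coordinates). Camera axes: x right, y down, z forward; pixel columns grow to the right and rows downward; lengths in m; the calibration is good to about 2 mm. A picture is of the moment at which its call begins: read the wrist's pose just before it. get_calibration takes no time and is no camera call; for the wrist camera it gives the pose at the moment of the call.
- arm.job_done(): hands the job in; it is judged then, once.
The state is a dict: "time_s": time; "q": joint angles; "joint_velocities": joint speeds; "tau": joint torques, N m; "eef_pos": TCP position; "eef_rot": TCP orientation; "contact_force": force on the tool from outside, world axes, zero at the start; "moment": the same for the moment, N m; "finger_gap": opening from 0.0 (shut) to 1.0 (fully open); "grip_force": force on a finger pad.
Only numpy, scipy, OpenCV 4.12 (cv2) and the standard library are available. Lean on these libraries where they do the work, as an engineer would, in place of code of your own. Each camera call takes 0.05 s, during which the arm holds its last target. There are 200 camera calls.

## Working session

There is one attempt and no reset: what is moved stays moved. The work goes in short steps, Python scripts to look and compute and a shell command to move; the robot and the scene stay as the last step left them, time stands still between calls to the robot, and variables do not carry over. Pictures are saved under pics/ and viewed, at most 10 in all, crops included, and the job is handed in when it is done.

```bash
mkdir -p pics; ls; python3 - <<'E'
from plant import status, vision
import cv2,numpy as np
s=status.read_state();print(s)
for n in("scene","top"):
    cv2.imwrite(f"pics/{n}0.png",vision.grab_frame(n));c=vision.get_calibration(n);print(n,c)
E
```

```text
pics
{'time_s': 0.0, 'q': array([-1.25398895e+00,  3.20292061e-01,  1.56565821e+00, -1.16581824e-05,
        1.25740360e+00, -1.99831294e-02]), 'joint_velocities': array([-8.34128543e-04, -2.21984533e-03,  9.09202462e-04, -1.35636548e-04,
        6.43114541e-05,  5.11208672e-05]), 'tau': array([-2.69480741e-03, -4.12472820e+01, -2.31976801e+01,  7.25326454e-02,
        4.57191258e-02, -1.30689041e-04]), 'eef_pos': array([ 0.18986471, -0.5422187 ,  0.21312828]), 'eef_rot': array([-3.09543822e+00, -5.26246474e-01,  4.26066591e-04]), 'contact_force': array([ 0.17363202, -0.50276916,  0.32151766]), 'moment': array([ 0.02512937,  0.07155075, -0.02839801]), 'grip_force': 0.0, 'finger_gap': 1.0002554002332569}
scene {'fx': 403.8256332068191, 'fy': 403.8256332068191, 'cx': 280.2016855047027, 'cy': 207.52448238249178, 'dist': array([-0.07185955,  0.        ,  0.        ,  0.        ,  0.        ]), 'pose': array([[-0.21658031,  0.83117645, -0.51209245,  1.18707727],
       [ 0.97615459,  0.19225415, -0.10079965,  0.14625252],
       [ 0.0146696 , -0.52171261, -0.85299517,  1.1376442 ],
       [ 0.        ,  0.        ,  0.        ,  1.        ]])}
top {'fx': 434.03045451660523, 'fy': 434.03045451660523, 'cx': 280.65907448941954, 'cy': 211.06931744523345, 'dist': array([-0.01038098,  0.        ,  0.        ,  0.        ,  0.        ]), 'pose': array([[-2.63820273e-03, -9.86063795e-01,  1.66346721e-01,
         3.88660040e-01],
       [-9.99995429e-01,  2.84710634e-03,  1.01737993e-03,
         3.58863509e-03],
       [-1.47680832e-03, -1.66343277e-01, -9.86066800e-01,
         1.35624422e+00],
       [ 0.00000000e+00,  0.00000000e+00,  0.00000000e+00,
         1.00000000e+00]])}
```

View pics/top0.png

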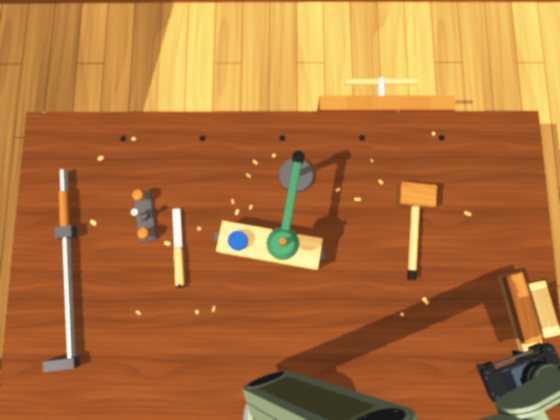

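View pics/scene0.png

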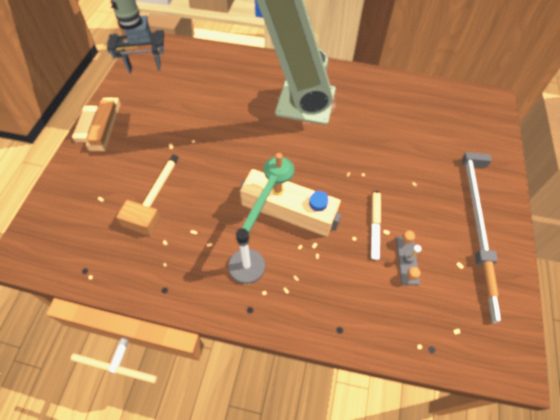

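The top view shows the lamp peg at about (282,241), the hinge at (298,157), and the beam's top corners at (221,221), (323,239), (319,269) and (216,252). In the scene view the peg top is at (279,157), and the gauge handle is visible at (279,187).

```bash
cat > h.py <<'E'
import numpy as np,cv2
from plant import status, vision
def ray(n,p,c=None):
    c=c or vision.get_calibration(n);K=np.array([[c['fx'],0,c['cx']],[0,c['fy'],c['cy']],[0,0,1]])
    u=cv2.undistortPoints(np.array([[p]],float),K,np.array(c['dist']))[0,0]
    T=np.array(c['pose']);return T[:3,3],T[:3,:3]@np.r_[u,1]
def atz(n,p,z,c=None):
    o,d=ray(n,p,c);return (o+d*(z-o[2])/d[2])[:2]
E
python3 - <<'E'
from h import *
np.set_printoptions(precision=4,suppress=True)
for p in[(221,221),(323,239),(319,269),(216,252)]:print('corner',atz('top',p,.085))
print('peg top',atz('top',(282,241),.263),atz('scene',(279,156),.263))
print('hinge',atz('top',(298,157),.207),atz('scene',(242,236),.207)); print('tin',atz('top',(238,240),.113)); print('handle',atz('scene',(279,188),.14))
a=vision.grab_frame('top');b=vision.grab_frame('scene')
v=np.hstack([cv2.resize(a[140:285,200:340],None,fx=2.8,fy=2.8,interpolation=2),cv2.resize(b[140:285,220:360],None,fx=2.8,fy=2.8,interpolation=2)])
cv2.imwrite('pics/c.png',v);print(v.shape)
E
```

```text
corner [0.5738 0.1816]
corner [ 0.5195 -0.1193]
corner [ 0.4321 -0.106 ]
corner [0.4822 0.1944]
peg top [0.4964 0.0015] [0.5001 0.0036]
hinge [ 0.7328 -0.0432] [ 0.735  -0.0414]
tin [0.5144 0.1277]
handle [0.5223 0.0101]
(406, 784, 3)
```

View pics/c.png

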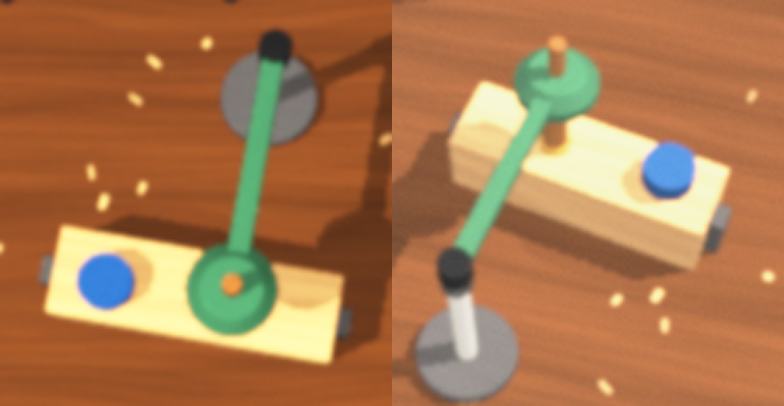

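The crop confirms it: peg top about (282.9,241.4) in top and (278.9,155.4) in scene. That gives a peg at about (0.498,0.002), a hinge at (0.734,-0.042) and a bore at about (0.496,0). I'll move above the peg and swing the lamp towards -y.

```bash
python3 -m creep '[[[0,0,-1],0],[[0,0,-1],0],[[0.9,-0.8,-1],0],[[0.9,-0.8,-0.6],0],[[1,-0.87,0],0],[[1,-0.87,0],0],[[1,-0.87,0],0],[[1,-0.87,0],0],[[1,-0.87,0],0],[[1,-0.87,0],0]]' 60 10
python3 -m creep '[[[1,-0.87,0],0],[[1,-0.87,0],0],[[1,-0.87,0],0],[[1,-0.87,0],0],[[1,-0.87,0],0],[[1,-0.87,0],0],[[1,-0.87,0],0],[[0.9,-0.8,0],0],[[0,0,0],1],[[0,0,0],1]]'
python3 -m creep '[[[0,0,0],1],[[0,0,0],1],[[0,0,0],1],[[0,0,0],1],[[0,0,0],0],[[0,0,0],0]]'
python3 - <<'E'
from h import *
s=status.read_state();R=cv2.Rodrigues(s['eef_rot'])[0];print(s['time_s'],s['eef_pos'],R)
c=vision.get_calibration('wrist');cv2.imwrite('pics/w1.png',vision.grab_frame('wrist'))
import pickle;pickle.dump(c,open('w1.pkl','wb'))
T=c['pose'];P=np.linalg.inv(T)@np.array([.498,.002,.263,1]);print(P[:2]/P[2]*c['fx']+[c['cx'],c['cy']])
print('tool delta units',R.T@(np.array([.498,.002,.228])-s['eef_pos'])/.03)
E
```

```text
time_s: 1.2
eef_pos: [0.3436, -0.2707, 0.3219]
eef_rot: [3.097, 0.526, 0.0]
contact_force: [0.7, -0.7, 0.4]
finger_gap: 0.659
grip_force: 0.0
time_s: 2.2
eef_pos: [0.4989, 0.0023, 0.3214]
eef_rot: [3.131, 0.253, -0.002]
contact_force: [-0.6, 0.6, -0.3]
finger_gap: 0.656
grip_force: 0.0
time_s: 2.8
eef_pos: [0.4985, 0.0011, 0.3218]
eef_rot: [3.128, -0.29, -0.0]
contact_force: [1.0, -0.0, 0.7]
finger_gap: 0.655
grip_force: 0.0
2.8 [0.49852134 0.00112919 0.32182361] [[ 9.82939962e-01 -1.83926458e-01 -2.97185844e-04]
 [-1.83926493e-01 -9.82939996e-01 -9.49334802e-05]
 [-2.74655074e-04  1.47974262e-04 -9.99999951e-01]]
[272.92125456 220.79677494]
tool delta units [-0.02156145 -0.02579832  3.12745591]
```

View pics/w1.png

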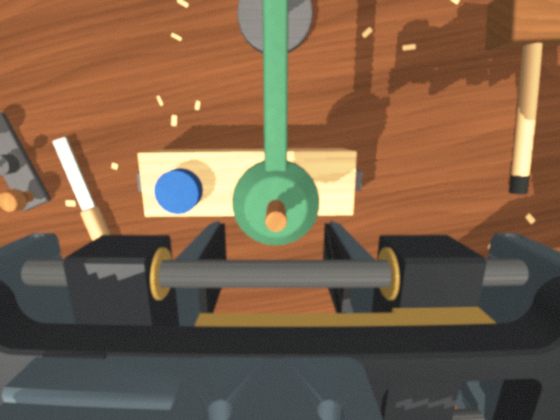

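The peg top is at (276,218) against a predicted (273,221), so alignment is within about 2 mm. Next: descend, grip and swing along the arc.

```bash
python3 -m creep '[[[0,0,0.6],0],[[0,0,0.8],0],[[0,0,0.8],0],[[0,0,0.6],0],[[0,0,0.3],0],[[0,0,0],0]]'
python3 -m creep '[[[0,0,0],0],[[0,0,0],0],[[0,0,0],0],[[0,0,0],0],[[0,0,0],0],[[0,0,0],0]]' 5 12
python3 -m creep '[[[0.01,0.35,0],-0.5],[[0.01,0.35,0],-0.5],[[0.01,0.35,0],-0.5],[[0.01,0.35,0],-0.5]]'
```

```text
time_s: 3.45
eef_pos: [0.498, 0.0011, 0.2279]
eef_rot: [3.128, -0.292, -0.004]
contact_force: [-0.2, -0.1, 0.2]
finger_gap: 0.658
grip_force: 0.0
time_s: 4.05
eef_pos: [0.4987, 0.001, 0.2291]
eef_rot: [3.128, -0.293, 0.001]
contact_force: [-0.3, -0.7, 1.0]
finger_gap: 0.193
grip_force: 12.0
time_s: 4.45
eef_pos: [0.4946, -0.0406, 0.2291]
eef_rot: [-3.141, 0.016, 0.0]
contact_force: [-0.0, 1.3, 1.7]
finger_gap: 0.193
grip_force: 12.0
```

```bash
for i in 1 ; do python3 -m creep '[[[0.01,0.35,0],-0.5],[[0.01,0.35,0],-0.5],[[0.01,0.35,0],-0.5],[[0.01,0.35,0],-0.5],[[0.01,0.35,0],-0.5],[[0.01,0.35,0],-0.5],[[0.01,0.35,0],-0.5],[[0.01,0.35,0],-0.5]]'; done
python3 -m creep '[[[0.01,0.35,0],-0.5],[[0.01,0.35,0],-0.5],[[0.01,0.35,0],-0.5],[[0.01,0.35,0],-0.5],[[0.01,0.35,0],-0.5],[[0.01,0.35,0],-0.5],[[0.01,0.35,0],-0.5],[[0.01,0.35,0],-0.5],[[0,0,0],0],[[0,0,0],0]]'
python3 -m creep '[[[0,0,0],0],[[0,0,0],0],[[0,0,0],0],[[0,0,0],0]]' 60 12
python3 -m creep '[[[0,0,-0.6],0],[[0,0,-0.8],0],[[0,0,-0.8],0],[[0,0,-0.8],0],[[0,0,0],0],[[0,0,0],0]]'
python3 - <<'E'
from h import *
np.set_printoptions(precision=4,suppress=True)
s=status.read_state();R=cv2.Rodrigues(s['eef_rot'])[0];print(s['eef_pos'],R[:,0])
d=np.array([.497,0,.32])-s['eef_pos'];print(R.T@d/.03)
import pickle;c=pickle.load(open('w1.pkl','rb'))
for p in[(138,153),(356,150),(354,214),(144,217)]:print('corner',atz('wrist',p,.085,c))
E
```

```text
time_s: 5.25
eef_pos: [0.5084, -0.1232, 0.2291]
eef_rot: [-3.096, -0.529, 0.001]
contact_force: [-0.9, 0.9, 1.4]
finger_gap: 0.19
grip_force: 12.0
time_s: 6.25
eef_pos: [0.55, -0.196, 0.2291]
eef_rot: [2.959, 1.055, -0.001]
contact_force: [-1.2, -1.4, 2.2]
finger_gap: 0.198
grip_force: 12.0
time_s: 6.65
eef_pos: [0.5501, -0.1954, 0.2288]
eef_rot: [-2.958, -1.056, 0.0]
contact_force: [0.6, 0.2, 0.3]
finger_gap: 0.509
grip_force: 0.0
time_s: 7.25
eef_pos: [0.5501, -0.1956, 0.3187]
eef_rot: [2.959, 1.056, 0.0]
contact_force: [0.5, -0.5, -0.8]
finger_gap: 0.656
grip_force: 0.0
[ 0.5501 -0.1956  0.3187] [0.7738 0.6334 0.0001]
[ 2.7585 -6.1667 -0.0438]
corner [0.5747 0.1773]
corner [ 0.523  -0.1174]
corner [ 0.4333 -0.1038]
corner [0.4849 0.1955]
```

```bash
python3 -m creep '[[[0.34,-0.77,0],0],[[0.34,-0.77,0],0],[[0.34,-0.77,0],0],[[0.34,-0.77,0],0],[[0.34,-0.77,0],0],[[0.34,-0.77,0],0],[[0.34,-0.77,0],0],[[0.34,-0.77,0],0]]'
python3 -m creep '[[[0,0,0],1],[[0,0,0],1],[[0,0,0],1],[[0,0,0],1],[[0,0,0],1],[[0,0,0],1],[[0,0,0],1],[[0,0,0],1],[[0,0,0],0],[[0,0,0],0]]'
python3 - <<'E'
from h import *
np.set_printoptions(precision=4,suppress=True)
s=status.read_state();R=cv2.Rodrigues(s['eef_rot'])[0];print(s['eef_pos'],R[:,0])
c=vision.get_calibration('wrist');w=vision.grab_frame('wrist');t=vision.grab_frame('top')
import pickle;pickle.dump(c,open('w2.pkl','wb'))
cv2.imwrite('pics/wfull.png',w)
v=np.hstack([cv2.resize(w[100:300,180:380],(400,400)),cv2.resize(t[140:280,230:370],(400,400))]);cv2.imwrite('pics/w2.png',v)
T=c['pose'];P=np.linalg.inv(T)@np.array([.497,-.001,.153,1]);print(P[:2]/P[2]*c['fx']+[c['cx'],c['cy']])
E
```

```text
time_s: 8.05
eef_pos: [0.4951, -0.0, 0.317]
eef_rot: [-2.958, -1.056, 0.005]
contact_force: [-0.2, 0.5, -0.2]
finger_gap: 0.657
grip_force: 0.0
time_s: 9.05
eef_pos: [0.4958, -0.001, 0.3178]
eef_rot: [-3.142, 0.016, 0.003]
contact_force: [-0.2, -0.2, -0.3]
finger_gap: 0.657
grip_force: 0.0
[ 0.4958 -0.001   0.3178] [ 0.9999 -0.0105 -0.0022]
[273.9602 192.261 ]
```

View pics/w2.png

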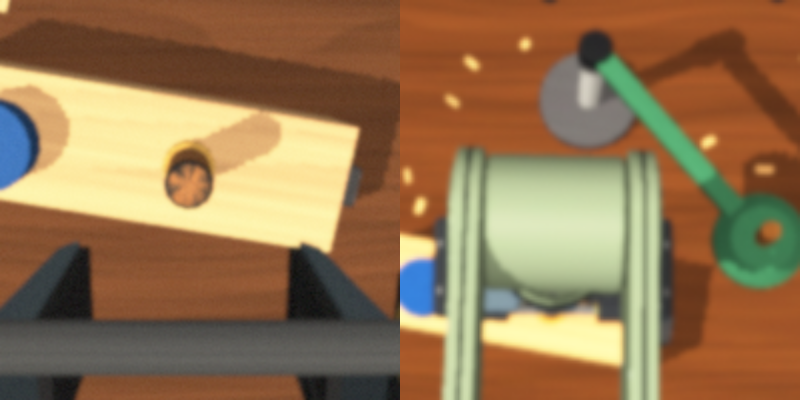

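The handle top is at wrist pixel (274.5,193) against a predicted (274,192.3), so it is at (0.497,-0.001). The lamp is clearly aside. Next: descend and grip.

```bash
python3 -m creep '[[[0.04,0,0.5],0],[[0,0,0.8],0],[[0,0,0.8],0],[[0,0,0.8],0],[[0,0,0.8],0],[[0,0,0.8],0],[[0,0,0.8],0],[[0,0,0.7],0],[[0,0,0.6],0],[[0,0,0.4],0]]'
python3 -m creep '[[[0,0,0],0],[[0,0,0],0],[[0,0,0],0]]'
python3 -m creep '[[[0,0,0],0],[[0,0,0],0],[[0,0,0],0],[[0,0,0],0],[[0,0,0],0],[[0,0,0],0]]' 10 8
```

```text
time_s: 10.15
eef_pos: [0.4968, -0.001, 0.1075]
eef_rot: [3.142, -0.018, -0.003]
contact_force: [0.8, 0.4, 0.3]
finger_gap: 0.66
grip_force: 0.0
time_s: 10.45
eef_pos: [0.4984, -0.0011, 0.1099]
eef_rot: [3.141, -0.019, 0.003]
contact_force: [-0.5, -0.4, -0.5]
finger_gap: 0.654
grip_force: 0.0
time_s: 11.05
eef_pos: [0.4976, -0.0009, 0.1091]
eef_rot: [-3.141, 0.019, -0.0]
contact_force: [0.5, 0.9, 0.8]
finger_gap: 0.317
grip_force: 8.0
```

```bash
python3 -m creep '[[[0,0,0],0],[[0,0,0],0],[[0,0,-0.05],0],[[0,0,-0.1],0],[[0,0,-0.1],0],[[0,0,-0.1],0],[[0,0,-0.1],0],[[0,0,-0.1],0],[[0,0,-0.1],0],[[0,0,0],0]]' 10 15
python3 -c "
from plant import status;s=status.read_state();print(s['contact_force'],s['moment'],s['eef_pos'])"
```

```text
time_s: 12.05
eef_pos: [0.4978, -0.0011, 0.129]
eef_rot: [3.141, -0.019, 0.001]
contact_force: [-0.4, 0.5, -3.8]
finger_gap: 0.314
grip_force: 15.0
[-0.41971997  0.46059483 -3.80600048] [ 0.00305626 -0.015508    0.01329885] [ 0.49778639 -0.00112892  0.12895147]
```

The gauge is lifted 20 mm, carrying only its weight (about 3 N) with almost no side force. Now the rest of the lift.

```bash
python3 -m creep '[[[0,0,-0.1],0],[[0,0,-0.1],0],[[0,0,-0.1],0],[[0,0,-0.1],0],[[0,0,-0.1],0],[[0,0,-0.1],0],[[0,0,-0.1],0],[[0,0,-0.1],0],[[0,0,-0.1],0],[[0,0,0],0]]'
python3 -m creep '[[[0,0,0],0],[[0,0,0],0],[[0,0,0],0],[[0,0,0],0],[[0,0,0],0]]'
python3 - <<'E'
from h import *
s=status.read_state();print(s['contact_force'],s['moment'])
b=vision.grab_frame('scene');w=vision.grab_frame('wrist')
c=vision.get_calibration('scene')
cv2.imwrite('pics/f.png',np.hstack([cv2.resize(b[130:250,220:340],(400,400),interpolation=2),cv2.resize(w[60:260,180:380],(400,400))]))
for z in(.085,.132):
  P=np.linalg.inv(c['pose'])@np.array([.497,-.001,z,1]);print(P[:2]/P[2]*c['fx']+[c['cx'],c['cy']])
E
```

```text
time_s: 13.05
eef_pos: [0.4979, -0.0011, 0.1559]
eef_rot: [3.141, -0.019, 0.002]
contact_force: [-0.4, -0.2, -2.6]
finger_gap: 0.312
grip_force: 15.0
time_s: 13.55
eef_pos: [0.4975, -0.001, 0.1554]
eef_rot: [3.141, -0.019, -0.0]
contact_force: [1.1, -0.1, -3.4]
finger_gap: 0.315
grip_force: 15.0
[ 1.12113643 -0.14423345 -3.44423304] [ 0.03395321  0.03783062 -0.00958726]
[277.09963516 190.71345417]
[277.22529427 182.08730405]
```

View pics/f.png

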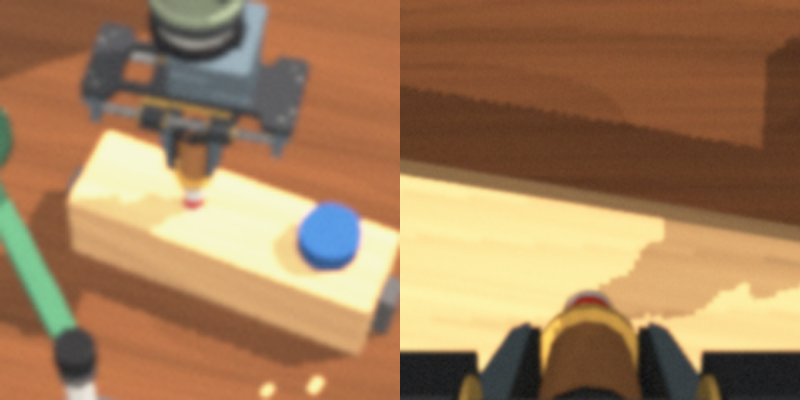

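The scene crop shows the shank out with the red band above the beam at about (193,202), no black showing, and the lamp aside. The wrist crop shows red with grey metal below it. The rise is about 46.5 mm, in the middle of the window, so I'm handing in.

```bash
python3 -c "
from plant import arm;print(arm.job_done())"
```

```text
the job is handed in; nothing more can be done
None
```

The job is handed in: the lamp is swung about 0.87 rad to the robot's right (-y), and the gauge is held still about 46 mm up, with the red band showing and the black end hidden, though the hand-in gave no verdict back.

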